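# Check weight back in its case, slide cover snapped shut

## Robot

A 6-joint arm with a two-finger parallel gripper is mounted at the origin on a cart in front of the work surface, level with it; the furniture and walls round the work are solid. World frame = base frame: x ahead of the robot, y to its left, z up, the work surface at z = 0. Lengths are in m, angles in rad, forces in N, time in s.
With the tool pointing down it reaches from about 0.25 to 0.8 m from the base axis. Payload 3.9 kg.
Tool frame: the origin (TCP) lies midway between the tips of the shut fingers; the grasp point (between the pads) lies 19 mm behind it; z points along the fingers, y is the line along which they close (so a half turn about z gives the same grasp; the last joint's range is limited). The gripper opens to 85 mm and grips with 20 to 120 N. Pads are 22 mm wide; open, the fingers measure 114 mm over their backs; the gripper's body (76 mm by 85 mm) begins 54 mm behind the grasp point. The pads swing forward as they close: fully open they stand 13 mm farther back than shut.
Start: joints at [0, 0.26, -0.138, 1.173, 0, 1.571], TCP at [0.525, -0, 0.231] pointing down, gripper open.
Joint ranges: [-2.78, 2.78], [-0.83, 1.72], [-1.28, 1.37], [-1.9, 2.12], [-1.57, 1.48], [-3.14, 3.14]. Speed limits (rad/s): [2.57, 2.57, 3.14, 3.14, 3.14, 3.14].

## Interface

Orientations are given as a unit quaternion [w, x, y, z].
In Python, from workcell import r gives the robot as it stands.
- The arm moves only by the tool step_arm, never from a script. Its argument "motion" is one flat list of numbers, 7 for each row, row after row: the shift along the tool's x, y, z in m, then the turn, a rotation vector about the tool's x, y, z in rad, then the opening in per cent of the stroke, from 0 (shut) to 100 (fully open). In form: [tx, ty, tz, ax, ay, az, gripper, tx, ty, tz, ax, ay, az, gripper, ...]. A call has 1 to 20 rows; each row shifts and turns the commanded pose from where the row before left it, along the tool's axes as they then stand; what a row does not reach is not made up. A row lasts 1/8 s, in which the tool goes at most 62.5 mm and 10.7 degrees, less where a joint would pass 70% of its speed; a pose out of reach is approached as far as the arm can. A call is refused whole if a number of a shift passes 0.0625 or a number of a turn 0.188, either way. A call with a gripper value outside its range is refused whole. The fingers move at their own pace and stop on an object; "force" is the grip in N (left out, the last holds). Time passes only in rows, so rows that do not move let the fingers close. It gives the time, the measured TCP pose, the force, the opening and the grip force at its end, in the units of the state.
- r.state(): the state, without advancing time (a new reading comes with each control period).
- r.grab_frame(name): name is "scene" or "side" or "wrist"; returns the picture (420x560x3 uint8, red, green, blue); there is no depth.
- r.camera_params(name): a dict with "camera_matrix" (3x3 intrinsics, pixels), "rvec" (rotation vector, rad) and "tvec" (3), from world to camera coordinates, as OpenCV has them; the wrist camera has in their place "tool_from_camera" (4x4, takes a point from camera to tool coordinates, whose origin is the TCP and whose axes are the flange's). Camera axes: x right, y down, z forward; pixel columns grow to the right and rows downward; lengths in m; the calibration is good to about 2 mm. A picture is of the moment at which its call begins: read the wrist's pose just before it. camera_params takes no time and is no camera call.
- r.sign_off(): hands the job in; it is judged then, once.
The state is a dict: "t": time; "joints": joint angles; "joint_vel": joint speeds; "joint_efforts": joint torques, N m; "tcp_pos": TCP position; "tool_rot": TCP orientation; "ft_force": force on the tool from outside, world axes, zero at the start; "ft_torque": the same for the moment, N m; "width": finger opening in m; "grasp_force": force on a finger pad.
Only numpy, scipy, OpenCV 4.12 (cv2) and the standard library are available. Lean on these libraries where they do the work, as an engineer would, in place of code of your own. Each camera call takes 0.05 s, during which the arm holds its last target. There are 200 camera calls.

## Task

The balance check is done: set the large brass check weight gently and upright back into the empty pocket of the grey weight case, and let go of it. Then take the blue slide cover by its rib, lay its nose on the case's runners at the open end, slide it in under the rails and push on gently until its springy tab has clicked over the steel catch bar and the cover is shut; where exactly it shuts differs from case to case, so feel for it and do not ram or force it. Leave the two weights already in the case in their pockets and the bottles, jars and stick where they stand.

Things in the scene. Friction and masses are not known exactly. Their poses are not given: they have to be found in the camera images.
- weight_case: (All sizes in mm.) Grey plastic weight case, screwed down; 172 long (x -94..78), 116 wide (y), 56 high; screwed feet reach y +-74. Origin: on the bench under its middle; x = the way the cover slides shut (entry end at -x, open above z 45). Inside 88 wide; foam floor, top z 13, with round pockets at x -30 (empty), 12, 44 on the centre line. Runners along both sides, top z 45, from x -94.
- rail_mouth (a point): Middle between the two rails' mouths, at the runners' level: x -50, y 0, z 45 of the case. From here on lips (underside z 51.6, |y| over 46) overhang the runners: slots 6.6 high, 104 wide between their sides, with lead-ins (x -68 to -40) that catch a cover up to 4 mm off sideways. In front of it (x -94 to -50) the runners are open above: the cover's nose can be laid down there.
- catch_shelf (a point): Centre of the top (z 37) of the shelf at the entry end, x -79 of the case. On it is screwed a steel catch bar: slotted strip with an upright ledge 9 thick, 68 long (y), top z 45. It is set differently in each case, by up to 7.5 either way: the ledge's outer face stands at case x -80.5 to -65.5. So the cover's shut position (its nose at case x 63.6 +-7.5) is not known beforehand and must be felt.
- pocket (a point): Centre of the empty pocket's floor, 7 mm above the bench (case x -30). Pocket 33 wide, 6 deep (rim at z 13), in foam. The next weight stands 42 mm further along the case's x, so close the fingers across the case (along its y): there it is 44 mm from the pocket's centre to either wall.
- weight_mid (a point): Centre (17 mm above its underside) of the large brass check weight: round, 28 mm wide, straight up to about 19 mm, then a shoulder and knob; 34 mm high, 0.2 kg, standing upright on the bench right of the balance. Held with the fingertips 9 mm above its underside, they stay clear of the pocket's rim. Not to be dropped or pressed in with over 40 N.
- slide_cover: Blue cover 141 long (x -72..69), 101 wide, plate 5 thick, 0.13 kg. Origin: centre of the plate's underside, z up, x to its nose (raised arrows point there). Lies right way up on two ribs 4.5 high under it (y +-38, free inside the case). In the rails: 1.6 mm play in height, 1.5 to each side. Cover and case must not press on each other with over 40 N, contacts added (about twice the push).
- cover_grip (a point): Centre of the cover's upright grip rib in the middle of the cover: 12 mm thick (along the cover's x), 50 mm long (y), 18 mm high, from 5 to 23 mm above the plate's underside; this point is 13 mm above that underside. Take it from above with fingers closing along the cover's x.
- cover_nose (a point): Middle of the cover's front edge at the level of the plate's underside, 69 mm in front of its origin. The last 8 mm before it are thinned to 2.4 mm and 97 mm wide. Flanges under the tail (front face 67.6 mm behind the origin) meet the outside of the catch bar's ledge: that is the stop, push slowly and stop at 10 to 14 N.
- cover_tab (a joint): Springy tab at the cover's tail (28 wide, 40 long); 0 relaxed, grows (rad) as it bends up. A ramped nib under it, 4 deep, meets the catch ledge 20.6 mm before the cover's stop, climbs (push 3 to 7 N; tab bent 0.05 to 0.15 rad; tail lifted with up to 10 N), rides over the ledge for 11 mm more easily and snaps down behind it (back to 0, push gone) 1.6 mm before the stop. Then it cannot draw back.
- case_weight_m: Middle brass weight, 23 mm wide, 27 mm high, standing in the case's pocket at x = 12 mm. Origin under its centre. Stays there.
- case_weight_s: Small steel-grey weight, 18 mm wide, 22 mm high, standing in the case's pocket at x = 44 mm. Origin under its centre. Stays there.
- bottle_big: Amber dropper bottle with white cap, 50 mm wide, 119 mm high, origin under its centre; bystander left of the case.
- bottle_cobalt: Small blue bottle with white cap, 27 mm wide, 70 mm high, origin under its centre; bystander left of the case.
- jar_black: Cream jar with black lid, 44 mm wide, 35 mm high, origin under its centre; bystander behind the cover.
- jar_white: Cream jar without lid, 43 mm wide, 29 mm high, origin under its centre; bystander behind the cover.
- stick_white: White balm stick standing upright, 16 mm wide, 67 mm high, origin under its centre; bystander behind the cover.

How it is judged:
By the outcome, as a careful person would: the job done as asked, in the order asked, and still so for the second after the job is handed in, with the robot touching nothing.
It also fails if it takes over 72 s, if anything falls off the work surface, if the arm or the gripper's body presses on something with over 40 N, if the wrist force passes 120 N, or if a joint passes its speed limit or range.

## Working session

There is one attempt and no reset: what is moved stays moved. The work goes in short steps, Python scripts to look and compute and a tool call to move; the robot and the scene stay as the last step left them, time stands still between calls to the robot, and variables do not carry over. Pictures are saved under pics/ and viewed, at most 10 in all, crops included, and the job is handed in when it is done.

Besides the shell and the picture viewer there is one more tool, called after "Emit:" as name(argument=value, ...) on one line, values as JSON. step_arm: Moves the arm, as the interface text tells. Its arguments: {"type":"object","properties":{"motion":{"type":"array","items":{"type":"number"}},"force":{"type":"number"}},"required":["motion"]}

```bash
mkdir -p pics
python3 - <<'E'
from workcell import r
import cv2,numpy as np
s=r.state();print(s)
for n in("scene","side","wrist"):
    im=r.grab_frame(n);cv2.imwrite(f"pics/{n}0.png",im[:,:,::-1]);print(n,r.camera_params(n))
E
```

```text
{'t': 0.0, 'joints': array([ 2.44934467e-05,  2.60677880e-01, -1.39412430e-01,  1.17275113e+00,
        3.29979640e-05,  1.57084185e+00]), 'joint_vel': array([-3.19473659e-05, -1.14519531e-03,  6.42837843e-04, -6.61563786e-04,
       -8.74656846e-04, -1.29228749e-03]), 'joint_efforts': array([-3.22425103e-04, -4.05677426e+01,  2.53926122e+01,  1.89446745e-02,
       -4.02533055e-05,  2.61086342e-05]), 'tcp_pos': array([5.24273827e-01, 2.34138207e-05, 2.30451772e-01]), 'tool_rot': array([-0.0007347 ,  0.70711386,  0.70709897, -0.00071141]), 'ft_force': array([-0.31195529,  0.05949332, -0.21196927]), 'ft_torque': array([ 0.01513184, -0.03677694, -0.02162149]), 'grasp_force': 0.0, 'width': 0.08507512648771925}
scene {'camera_matrix': array([[397.86571886,   0.        , 280.44331333],
       [  0.        , 397.86571886, 206.8360807 ],
       [  0.        ,   0.        ,   1.        ]]), 'rvec': array([ 0.60495773, -2.37007237,  1.53948841]), 'tvec': array([0.47626229, 0.15899618, 0.92322319])}
side {'camera_matrix': array([[461.10969256,   0.        , 273.05238817],
       [  0.        , 461.10969256, 208.05893658],
       [  0.        ,   0.        ,   1.        ]]), 'rvec': array([ 2.19969936, -0.11301152,  0.07655926]), 'tvec': array([-0.5139766 ,  0.10172175,  1.3961564 ])}
wrist {'camera_matrix': array([[311.59297478,   0.        , 278.1689531 ],
       [  0.        , 311.59297478, 210.5959197 ],
       [  0.        ,   0.        ,   1.        ]]), 'tool_from_camera': array([[ 3.42623521e-04, -9.65698381e-01, -2.59666168e-01,
         6.58982500e-02],
       [ 9.99999378e-01,  6.06540006e-04, -9.36245934e-04,
        -1.87894970e-03],
       [ 1.06162910e-03, -2.59665686e-01,  9.65697988e-01,
        -1.42190274e-01],
       [ 0.00000000e+00,  0.00000000e+00,  0.00000000e+00,
         1.00000000e+00]])}
```

View pics/scene0.png

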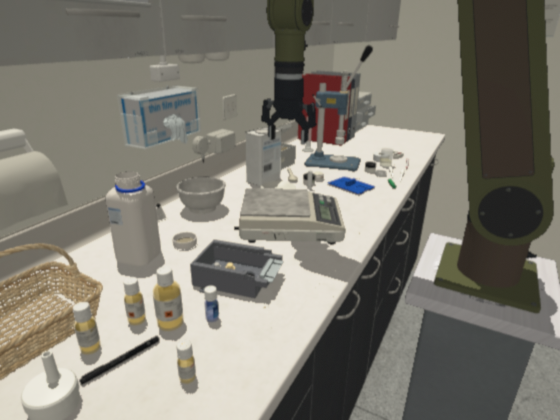

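View pics/wrist0.png

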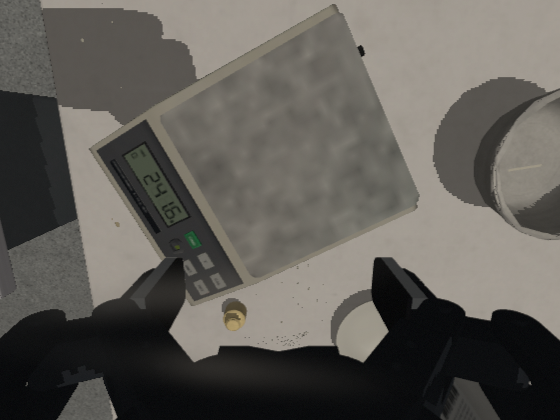

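View pics/side0.png

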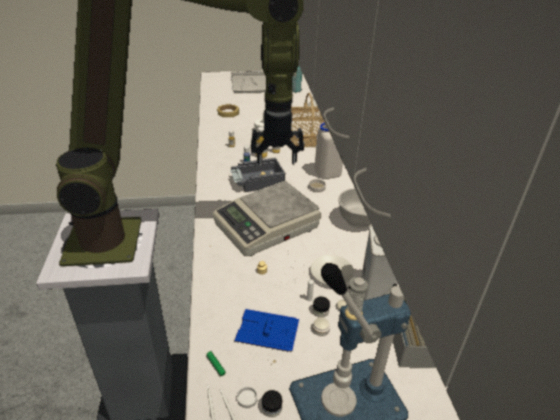

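The wrist view shows the brass weight at about (234,318), right of the balance. The scene view shows the case at (237,268) with its bar end toward the robot at (270,268). The side view shows the cover at (268,330) and the weight at (262,267).

```bash
cat > h.py <<'E'
from workcell import r
import cv2,numpy as np
from scipy.spatial.transform import Rotation as R
def rot(s): return R.from_quat(np.roll(s["tool_rot"],-1))
def cam(n,s=None):
    p=r.camera_params(n);K=p["camera_matrix"]
    if n=="wrist":
        T=p["tool_from_camera"];s=s or r.state();Q=rot(s).as_matrix()
        return K,Q@T[:3,:3],Q@T[:3,3]+s["tcp_pos"]
    M=cv2.Rodrigues(p["rvec"])[0];return K,M.T,-M.T@p["tvec"]
def ray(c,uv,z):
    K,A,o=c;uv=np.atleast_2d(uv);d=(A@np.linalg.inv(K)@np.c_[uv,np.ones(len(uv))].T).T
    return o+d*((z-o[2])/d[:,2])[:,None]
def proj(c,P):
    K,A,o=c;q=(K@A.T@(np.atleast_2d(P)-o).T).T;return q[:,:2]/q[:,2:]
def mask(im,lo,hi): # hsv
    m=cv2.inRange(cv2.cvtColor(im,cv2.COLOR_RGB2HSV),lo,hi);return m
def big(m):
    c=cv2.findContours(m,0,1)[0];return sorted(c,key=cv2.contourArea)[::-1]
def snap(n,f):
    s=r.state();c=cam(n,s) ;im=r.grab_frame(n);cv2.imwrite(f"pics/{f}.png",im[:,:,::-1]);return im,c,s
E
python3 - <<'E'
from h import *
c=cam("side");im=cv2.imread("pics/side0.png")[:,:,::-1].copy()
b=big(mask(im,(108,150,60),(125,255,255)))
for k in b[:2]: print(cv2.contourArea(k),ray(c,cv2.boxPoints(cv2.minAreaRect(k)),.007).round(3).tolist())
k=b[0];print(ray(c,cv2.approxPolyDP(k,6,True)[:,0].astype(float),.007).round(3).tolist())
print("w",ray(c,[262,267],.017), ray(cam("wrist"),[234,318],.03))
print("case side",ray(c,[[233,178],[281,163],[284,180],[240,190]],.05).round(3).tolist())
print("case scene",ray(cam("scene"),[[217,243],[281,254],[265,290],[195,263]],.05).round(3).tolist())
E
```

```text
1694.5 [[0.382, -0.409, 0.007], [0.401, -0.31, 0.007], [0.54, -0.358, 0.007], [0.511, -0.452, 0.007]]
1.5 [[0.801, 0.693, 0.007], [0.808, 0.707, 0.007], [0.823, 0.668, 0.007], [0.816, 0.655, 0.007]]
[[0.41, -0.32, 0.007], [0.383, -0.408, 0.007], [0.51, -0.447, 0.007], [0.535, -0.359, 0.007]]
w [[ 0.46660574 -0.17375333  0.017     ]] [[ 0.46651284 -0.16607995  0.03      ]]
case side [[0.403, 0.246, 0.05], [0.582, 0.332, 0.05], [0.578, 0.217, 0.05], [0.424, 0.169, 0.05]]
case scene [[0.575, 0.254, 0.05], [0.42, 0.224, 0.05], [0.384, 0.359, 0.05], [0.564, 0.349, 0.05]]
```

Run:
```python
import cv2,numpy as np
a=cv2.imread("pics/scene0.png")[230:310,180:300];b=cv2.imread("pics/side0.png")[290:370,220:340];d=cv2.imread("pics/side0.png")[140:220,210:330]
cv2.imwrite("pics/c0.png",np.vstack([cv2.resize(x,(300,200),interpolation=cv2.INTER_CUBIC) for x in(a,b,d)]))
```

```text
(no output)
```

View pics/c0.png

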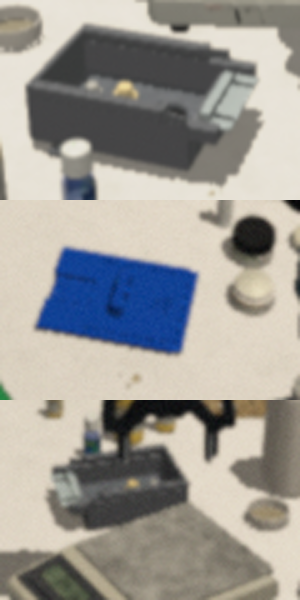

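The crops show the cover's tab at its left (−x) end, so its nose points to about −17°. The case's catch bar end faces the robot.

Emit:
step_arm(motion=[-0.05, -0.02, 0, 0, 0, 0, 100, -0.05, -0.02, 0, 0, 0, 0, 100, -0.05, -0.02, 0, 0, 0, 0, 100, 0, 0, 0, 0, 0, -0.175, 100, 0, 0, 0, 0, 0, -0.175, 80, 0, 0, 0, 0, 0, -0.175, 60, 0, 0, 0, 0, 0, -0.175, 60, 0, 0, 0, 0, 0, -0.175, 60, 0, 0, 0, 0, 0, -0.175, 60, 0, 0, 0, 0, 0, -0.175, 60, 0, 0, 0, 0, 0, -0.175, 60, 0, 0, 0, 0, 0, -0.175, 60, 0, 0, 0, 0, 0, 0, 60, 0, 0, 0, 0, 0, 0, 60])

```text
t: 1.9
tcp_pos: [0.4648, -0.15, 0.2311]
tool_rot: [-0.0, -0.001, 1.0, 0.0]
ft_force: [0.7, 0.4, -0.2]
width: 0.051
grasp_force: 0.0
```

Run:
```python
from h import *
im,c,s=snap("wrist","w1");print(s["tcp_pos"],s["joints"],s["width"],rot(s).as_matrix().round(3))
for k in big(mask(im,(15,80,60),(35,255,255)))[:3]:
    (u,v),rad=cv2.minEnclosingCircle(k);print(cv2.contourArea(k),u,v,rad,ray(c,[u,v],.02))
```

```text
[ 0.4648473  -0.14996644  0.23113662] [-3.12081368e-01  1.97964208e-01 -2.21697783e-01  1.15154009e+00
  1.32089603e-05 -3.13833657e-01] 0.05100615707630727 [[-1.    -0.002 -0.   ]
 [-0.002  1.     0.   ]
 [ 0.     0.    -1.   ]]
482.5 257.30950927734375 186.07142639160156 13.345545768737793 [[ 0.46274867 -0.17359955  0.02      ]]
```

View pics/w1.png

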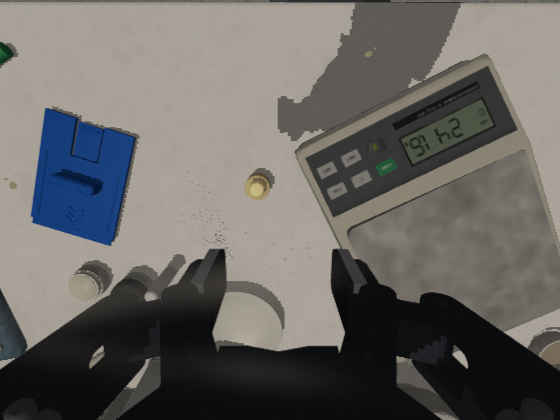

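The wrist view shows the weight at (257,186), the cover at (85,175) with its tab slot toward the top (tail at −x), and the balance clear to the right.

Emit:
step_arm(motion=[0.002, -0.024, 0.04, 0, 0, 0, 60, 0, 0, 0.05, 0, 0, 0, 60, 0, 0, 0.04, 0, 0, 0, 60, 0, 0, 0, 0, 0, 0, 60, 0, 0, 0, 0, 0, 0, 60])

```text
t: 2.58
tcp_pos: [0.4641, -0.1743, 0.1025]
tool_rot: [0.001, -0.002, 1.0, -0.0]
ft_force: [-0.6, -1.2, 0.2]
width: 0.0514
grasp_force: 0.0
```

Run:
```python
from h import *
im,c,s=snap("wrist","w2");print(s["tcp_pos"],s["width"])
g=cv2.medianBlur(cv2.cvtColor(im,cv2.COLOR_RGB2GRAY),3)
for k in big(mask(im,(15,80,60),(35,255,255)))[:2]:
    x,y,w,h=cv2.boundingRect(k);print(cv2.contourArea(k),x,y,w,h,ray(c,[[x+w/2,y+h/2],[x,y],[x+w,y+h]],.019).round(4).tolist())
x0,y0=x-15,y-15
k=big(mask(im,(15,80,60),(35,255,255)))[0];x,y,w,h=cv2.boundingRect(k)
cv2.imwrite("pics/c1.png",cv2.resize(im[y-20:y+h+20,x-20:x+w+20,::-1],None,fx=6,fy=6))
print(x-20,y-20)
```

```text
[ 0.46406608 -0.17433088  0.10254964] 0.051373165336722766
1196.0 260 197 37 42 [[0.463, -0.1738, 0.019], [0.4468, -0.1876, 0.019], [0.4797, -0.1595, 0.019]]
240 177
```

View pics/c1.png

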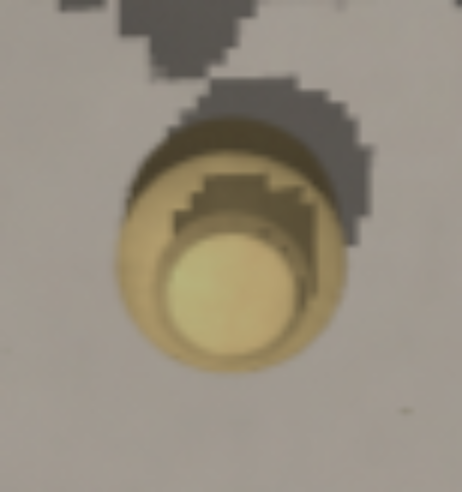

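The crop shows the shoulder circle centred at pixel (278.8,220.6), which puts the weight at x≈0.465, y≈−0.174. The TCP is already above it.

Emit:
step_arm(motion=[-0.001, 0, 0.04, 0, 0, 0, 60, 0, 0, 0.035, 0, 0, 0, 60, 0, 0, 0.015, 0, 0, 0, 60, 0, 0, 0.006, 0, 0, 0, 60, 0, 0, 0, 0, 0, 0, 60, 0, 0, 0, 0, 0, 0, 0, 0, 0, 0, 0, 0, 0, 0, 0, 0, 0, 0, 0, 0, 0, 0, 0, 0, 0, 0, 0, 0, 0, 0, 0, 0, 0, 0, 0], force=35)

```text
t: 3.88
tcp_pos: [0.4645, -0.174, 0.0064]
tool_rot: [0.001, -0.002, 1.0, -0.0]
ft_force: [-0.9, -0.8, 5.0]
width: 0.0272
grasp_force: 34.3
```

Emit:
step_arm(motion=[0, 0, -0.02, 0, 0, 0, 0, 0, 0, -0.06, 0, 0, 0, 0, 0, 0, -0.06, 0, 0, 0, 0, 0, 0, -0.06, 0, 0, 0, 0, 0, 0.06, 0, 0, 0, 0, 0, 0, 0.06, 0, 0, 0, 0, 0, -0.01, 0.06, 0, 0, 0, 0, 0, -0.01, 0.06, 0, 0, 0, 0, 0, -0.01, 0.06, 0, 0, 0, 0, 0, -0.015, 0.06, 0, 0, 0, 0, 0, -0.01, 0.06, 0, 0, 0, 0, 0, 0, 0, 0, 0, 0, 0, 0, 0, 0, 0, 0, 0, 0, 0, 0])

```text
validation failed for argument at $.mo...
```

Run:
```python
from h import *
im,c,s=snap("wrist","w3");print(s["tcp_pos"],s["joints"],s["width"],rot(s).as_matrix().round(3))
```

```text
[ 0.46447435 -0.17398384  0.00636961] [-3.58478833e-01  4.21210891e-01 -5.64330583e-01  5.84177921e-01
  1.15280492e-04 -3.62904537e-01] 0.02720733519049036 [[-1.    -0.004  0.001]
 [-0.004  1.    -0.   ]
 [-0.001 -0.    -1.   ]]
```

View pics/w3.png

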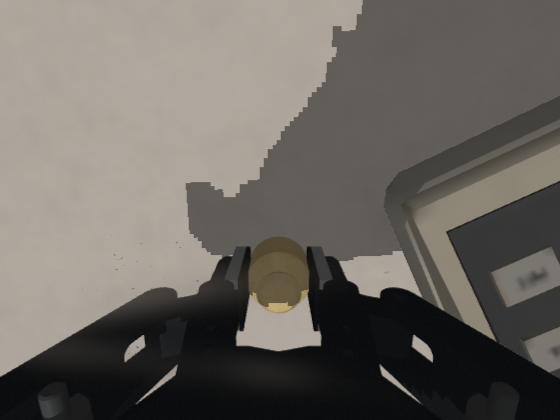

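The move was refused, and the picture shows the weight held centrally between the fingers at (278,275). I'll resend with clean rows.

Emit:
step_arm(motion=[0, 0, -0.02, 0, 0, 0, 0, 0, 0, -0.06, 0, 0, 0, 0, 0, 0, -0.06, 0, 0, 0, 0, 0, 0, -0.06, 0, 0, 0, 0, 0, 0.06, 0, 0, 0, 0, 0, 0, 0.06, 0, 0, 0, 0, 0, -0.01, 0.06, 0, 0, 0, 0, 0, -0.01, 0.06, 0, 0, 0, 0, 0, -0.01, 0.06, 0, 0, 0, 0, 0, -0.015, 0.06, 0, 0, 0, 0, 0, -0.01, 0.06, 0, 0, 0, 0, 0, 0, 0, 0, 0, 0, 0, 0, 0, 0, 0, 0, 0, 0, 0, 0, 0, 0, 0, 0, 0, 0])

```text
t: 5.68
tcp_pos: [0.5167, 0.2448, 0.2052]
tool_rot: [-0.001, -0.001, 1.0, -0.0]
ft_force: [0.3, 0.3, -1.9]
width: 0.027
grasp_force: 35.5
```

Run:
```python
from h import *
im,c,s=snap("wrist","w4");print(s["tcp_pos"],s["joints"],s["width"],rot(s).as_matrix().round(3))
```

```text
[0.51666051 0.24476282 0.20517657] [ 4.42484725e-01  3.52550856e-01 -7.28249129e-02  1.14682778e+00
 -1.15662323e-04  4.39806260e-01] 0.027043270600166997 [[-1.    -0.003 -0.001]
 [-0.003  1.    -0.001]
 [ 0.001 -0.001 -1.   ]]
```

View pics/w4.png

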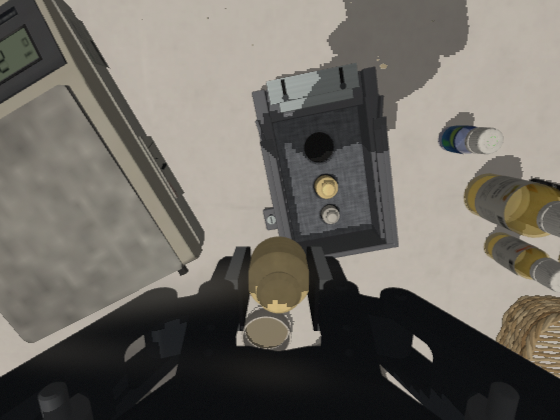

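The picture shows the empty pocket at (319,147), the two weights at (326,187) and (331,214), the catch bar at the top near (310,85), and the held weight at (280,275).

Run:
```python
from h import *
s=r.state();c=cam("wrist",s);im=cv2.imread("pics/w4.png")[:,:,::-1].copy();g=cv2.cvtColor(im,cv2.COLOR_RGB2GRAY)
m=np.zeros_like(g);m[125:170,295:345]=(g[125:170,295:345]<30)*255
k=big(m)[0];e=cv2.fitEllipse(k);print(e)
P=ray(c,e[0],.012)[0];print("pocket",P)
for nm,(y0,y1,x0,x1),lo,z in(("m",(170,202,308,345),None,.034),("s",(202,230,315,345),None,.029)):
    hs=cv2.cvtColor(im[y0:y1,x0:x1],cv2.COLOR_RGB2GRAY);mm=(hs>(130 if nm=="m" else 110)).astype(np.uint8)*255
    k=big(mm)[0];(u,v),rad=cv2.minEnclosingCircle(k);q=ray(c,[u+x0,v+y0],z)[0];d=q-P
    print(nm,u+x0,v+y0,rad,q,np.hypot(*d[:2]),np.degrees(np.arctan2(d[1],d[0])))
L=cv2.ximgproc if 0 else None
# lines in case area
ed=cv2.Canny(g,40,120);ed[:, :240]=0;ed[:,410:]=0;ed[260:]=0
for l in cv2.HoughLinesP(ed,1,np.pi/360,30,minLineLength=45,maxLineGap=6)[:,0]:
    q=ray(c,[l[:2],l[2:]],.056);d=q[1]-q[0];a=np.degrees(np.arctan2(d[1],d[0]));print(l,a.round(1),((a+45)%90-45).round(1))
```

```text
((318.398193359375, 146.5406036376953), (27.976451873779297, 29.768098831176758), 40.963802337646484)
pocket [0.46888559 0.28731655 0.012     ]
m 326.68181800842285 187.7727279663086 10.68433666229248 [0.50891647 0.29448858 0.034     ] 0.040668286287053095 10.157494888956125
s 330.55882358551025 215.5 8.573515892028809 [0.53975225 0.30067717 0.029     ] 0.07211511431717116 10.67675848112329
[385 116 398 242] 11.2 11.2
[361 138 371 222] 10.9 10.9
[371 152 382 249] 11.0 11.0
[251  92 277 236] 9.8 9.8
[287 159 300 233] 10.6 10.6
[381 199 385 249] 9.4 9.4
[275 158 290 236] 11.0 11.0
[277 112 352  98] 100.3 10.3
[302 235 370 223] 100.8 10.8
[326 254 385 244] 100.6 10.6
[326 259 398 246] 101.3 11.3
[279 175 288 224] 10.6 10.6
```

Emit:
step_arm(motion=[0.025, 0.021, 0, 0, 0, 0, 0, 0.024, 0.021, 0, 0, 0, 0, 0, 0, 0, 0, 0, 0, -0.0935, 0, 0, 0, 0, 0, 0, -0.0935, 0, 0, 0, 0.06, 0, 0, 0, 0, 0, 0, 0.06, 0, 0, 0, 0, 0, 0, 0.03, 0, 0, 0, 0, 0, 0, 0, 0, 0, 0, 0, 0, 0, 0, 0, 0, 0, 0])

```text
t: 6.85
tcp_pos: [0.4694, 0.288, 0.0569]
tool_rot: [0.001, -0.095, 0.995, 0.001]
ft_force: [-0.4, 0.5, -2.5]
width: 0.0268
grasp_force: 35.6
```

Run:
```python
from h import *
im,c,s=snap("wrist","w5");print(s["tcp_pos"],rot(s).as_euler("ZYX",True),s["ft_force"])
T=np.array([.468,.287,s["tcp_pos"][2]]);print("tool delta",rot(s).inv().apply(T-s["tcp_pos"]))
Q=[.468,.287]
print("pocket centre/rim px",proj(c,[[*Q,.012]]))
```

```text
[0.46944134 0.28803457 0.05687402] [-1.69112300e+02  1.29684853e-01  1.79948809e+02] [-0.3712448   0.48705416 -2.45025609]
tool delta [ 1.61080696e-03 -7.43691240e-04 -4.31039902e-06]
pocket centre/rim px [[275.76384213 234.27460812]]
```

View pics/w5.png

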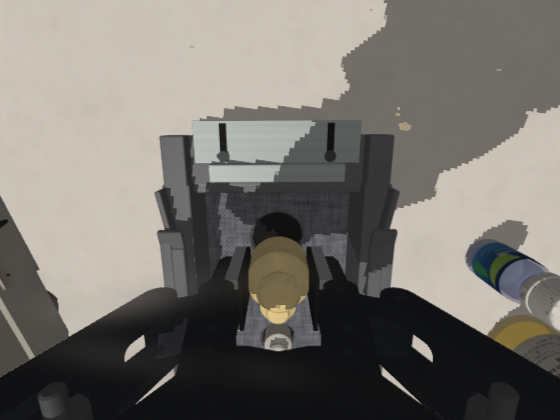

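The picture shows the pocket's dark rim above the held weight, spanning about columns 254–302 with its top at row 212. I'll measure it numerically.

Run:
```python
from h import *
from scipy.optimize import least_squares
s=r.state();c=cam("wrist",s);g=cv2.cvtColor(cv2.imread("pics/w5.png"),cv2.COLOR_BGR2GRAY)
sub=cv2.GaussianBlur(g,(3,3),0)[200:242,240:316];
m=(sub<22).astype(np.uint8)*255
k=big(m)[0][:,0]+[240,200];print(cv2.boundingRect(k))
lo={}
for u,v in k: lo[u]=min(v,lo.get(u,999))
p=np.array([(u,v) for u,v in lo.items() if v<236],float);print(len(p))
W=ray(c,p,.013)[:,:2]
f=least_squares(lambda q:np.hypot(*(W-q).T)-.0165,[.468,.287],loss="soft_l1",f_scale=.0005);print(f.x,np.abs(f.fun).mean())
print(rot(s).inv().apply(np.r_[f.x,s["tcp_pos"][2]]-s["tcp_pos"]))
```

```text
(260, 213, 41, 28)
41
[0.47087132 0.28867181] 0.00020472759668110425
[-1.00601914e-03 -1.45748242e-05  3.53841605e-06]
```

Emit:
step_arm(motion=[-0.0003, 0, 0.02, 0, 0, 0, 0, 0, 0, 0.01, 0, 0, 0, 0, 0, 0, 0.004, 0, 0, 0, 0, 0, 0, 0.002, 0, 0, 0, 0, 0, 0, 0.002, 0, 0, 0, 0, 0, 0, 0.002, 0, 0, 0, 0, 0, 0, 0, 0, 0, 0, 0])

```text
t: 7.78
tcp_pos: [0.4683, 0.288, 0.0152]
tool_rot: [-0.0, -0.095, 0.995, -0.0]
ft_force: [-0.8, -0.8, -1.9]
width: 0.0273
grasp_force: 35.6
```

Emit:
step_arm(motion=[0, 0, 0.001, 0, 0, 0, 0, 0, 0, 0.001, 0, 0, 0, 0, 0, 0, 0, 0, 0, 0, 0])

```text
t: 8.15
tcp_pos: [0.4685, 0.2881, 0.0134]
tool_rot: [0.0, -0.095, 0.995, 0.0]
ft_force: [-0.2, 0.6, -1.1]
width: 0.0273
grasp_force: 35.7
```

Emit:
step_arm(motion=[0, 0, 0.0005, 0, 0, 0, 0, 0, 0, 0, 0, 0, 0, 38, 0, 0, 0, 0, 0, 0, 44, 0, 0, 0, 0, 0, 0, 48, 0, 0, 0, 0, 0, 0, 48, 0, 0, -0.01, 0, 0, 0, 48, 0, 0, -0.03, 0, 0, 0, 48, 0, 0, -0.05, 0, 0, 0, 48, 0, 0, -0.05, 0, 0, 0, 48, 0, 0, -0.03, 0, 0, 0, 48, 0, 0, 0, 0, 0, 0, 48, 0, 0, 0, 0, 0, 0, 60])

```text
t: 9.65
tcp_pos: [0.468, 0.2878, 0.1825]
tool_rot: [-0.0, -0.095, 0.995, -0.0]
ft_force: [0.4, 0.6, -0.1]
width: 0.0513
grasp_force: 0.0
```

Run:
```python
from h import *
im,c,s=snap("wrist","w6");print(s["tcp_pos"],rot(s).as_euler("ZYX",True),s["ft_force"],s["width"])
p=proj(c,[[.4705,.2885,.041]]);print("expected knob px",p)
u,v=p[0].astype(int)
for k in big(mask(im,(15,80,60),(35,255,255)))[:4]:
    (a,b),rad=cv2.minEnclosingCircle(k);print(cv2.contourArea(k),a,b,rad,ray(c,[a,b],.03).round(4))
g=cv2.cvtColor(im,cv2.COLOR_RGB2GRAY)
np.save("w6.npy",im)
# case edges
ed=cv2.Canny(g,40,120);ed[260:]=0
for l in cv2.HoughLinesP(ed,1,np.pi/360,30,minLineLength=45,maxLineGap=6)[:,0]:
    q=ray(c,[l[:2],l[2:]],.056);d=q[1]-q[0];a=np.degrees(np.arctan2(d[1],d[0]));print(l,((a+45)%90-45).round(1))
```

```text
[0.46801193 0.28778412 0.1824505 ] [-1.69045283e+02 -3.74810540e-02 -1.79986164e+02] [ 0.36614452  0.6391818  -0.05327647] 0.051255604385326205
expected knob px [[277.65693325 204.51411796]]
1062.5 474.0 300.5 28.987165451049805 [[0.5364 0.5133 0.03  ]]
712.5 278.0 196.88710021972656 15.918641090393066 [[0.4656 0.2879 0.03  ]]
425.0 277.5 236.2916717529297 12.54342269897461 [[0.5053 0.2951 0.03  ]]
412.5 444.5370788574219 405.81158447265625 19.573305130004883 [[0.6749 0.5278 0.03  ]]
[ 11   0 126 258] 27.0
[ 15   1 130 259] 27.2
[ 12  97  89 259] 26.8
[  3  93  72 230] 28.1
[ 29  93 106 258] 27.2
[471  16 559  36] -0.1
[ 52 141 107 259] 27.2
[ 67  76  99 152] 26.6
[ 10  95  88 258] 27.0
[323 259 326 168] 11.3
[243 202 244 257] 10.3
[46 22 68 74] 26.8
[240 159 315 159] 11.0
[ 15   0  84 155] 27.1
[ 88 155 117 223] 26.3
[342 244 346 162] 11.4
[47 22 69 74] 26.8
[ 0  3 24 80] 18.1
[228 166 230 214] 11.0
[102 153 130 216] 27.9
[224 181 228 259] 11.3
[ 19 126  86 259] 28.1
[211 186 214 238] 11.1
[ 86 156 115 222] 26.9
[404   0 453  12] -0.9
[341 244 344 181] 11.4
[251 116 298 116] 11.0
[414   2 495  20] 0.2
[ 68  78 100 152] 27.2
```

View pics/w6.png

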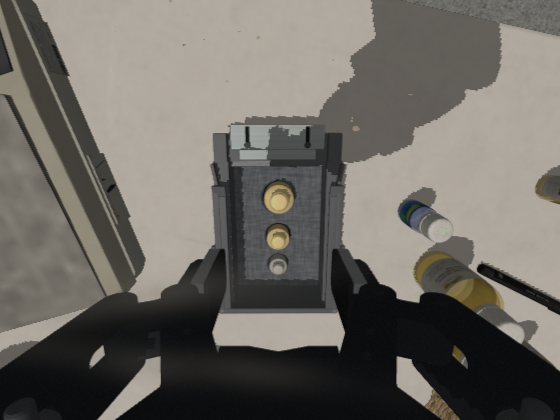

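The large weight stands upright in its pocket at (278,197), and the other two stand in theirs. Next is the cover, and I take measurements from this frame at the same time.

Emit:
step_arm(motion=[0, 0, 0, 0, 0, -0.18, 60, 0, 0, 0, 0, 0, -0.18, 60, 0, 0, 0, 0, 0, -0.18, 60, 0, 0, 0, 0, 0, -0.18, 60, 0, 0, 0, 0, 0, -0.18, 60, 0, 0, 0, 0, 0, -0.18, 60, 0.058, -0.017, 0, 0, 0, 0, 60, 0.058, -0.017, 0, 0, 0, 0, 60, 0.058, -0.017, 0, 0, 0, 0, 60, 0.058, -0.017, 0, 0, 0, 0, 60, 0.058, -0.017, 0, 0, 0, 0, 60, 0.058, -0.017, 0, 0, 0, 0, 60, 0.058, -0.017, 0, 0, 0, 0, 60, 0.058, -0.017, 0, 0, 0, 0, 60, 0.058, -0.017, 0, 0, 0, 0, 60, 0.058, -0.017, 0, 0, 0, 0, 60, 0.058, -0.017, 0, 0, 0, 0, 60, 0, 0, 0, 0, 0, 0, 60, 0, 0, 0, 0, 0, 0, 60])

```text
t: 12.08
tcp_pos: [0.4577, -0.3758, 0.1811]
tool_rot: [-0.0, -0.593, 0.805, 0.002]
ft_force: [-1.2, 0.9, 0.2]
width: 0.0514
grasp_force: 0.0
```

Run:
```python
from h import *
# case from w6
S={"tcp_pos":np.array([0.46801193,0.28778412,0.1824505]),"tool_rot":np.roll(R.from_euler("ZYX",[-169.045283,-.037481,-179.986164],True).as_quat(),1)}
c=cam("wrist",S);im=np.load("w6.npy");g=cv2.cvtColor(im,cv2.COLOR_RGB2GRAY)
I=rot(S).inv()
def tl(uv,z): return I.apply(ray(c,uv,z)-S["tcp_pos"])
hsv=cv2.cvtColor(im,cv2.COLOR_RGB2HSV)
for nm,(a,b,u0,u1),z,nx in(("L",(180,216,262,296),.041,-30),("M",(222,250,264,292),.034,12),("S",(252,276,266,290),.029,44)):
    sub=g[a:b,u0:u1];m=(sub>np.percentile(sub,88)).astype(np.uint8)*255;k=big(m)[0];(u,v),rr=cv2.minEnclosingCircle(k)
    P=ray(c,[u+u0,v+a],z)[0];print(nm,u+u0,v+a,rr,P,tl([u+u0,v+a],z)[0][:2],"case origin->",P[:2]-nx/1000*np.array([np.cos(.191),np.sin(.191)]))
for row in(140,150,200,220): 
    e=np.abs(np.diff(cv2.GaussianBlur(g,(3,3),0)[row].astype(int)));print(row,[(i,int(e[i])) for i in range(195,365) if e[i]>14 and e[i]>=e[i-1] and e[i]>=e[i+1]])
e=np.diff(cv2.GaussianBlur(g,(3,3),0)[:,[265,300]].astype(int),axis=0)
for j in(0,1):print([(i,int(e[i,j])) for i in range(110,185) if abs(e[i,j])>10])
for v in(116,122,150,159): print(v,tl([278,v],.045)[0][:2],tl([278,v],.037)[0][:2])
im,c,s=snap("wrist","w7");print(s["tcp_pos"],rot(s).as_euler("ZYX",True),s["joints"])
k=big(mask(im,(105,120,30),(130,255,255)))[0];rc=cv2.minAreaRect(k);b=cv2.boxPoints(rc);print(rc,cv2.contourArea(k))
W=ray(c,b,.0095);print(W.round(4).tolist(),W.mean(0));
for i in range(4): d=W[(i+1)%4]-W[i];print(np.hypot(*d[:2]),np.degrees(np.arctan2(d[1],d[0])))
```

```text
L 277.5 201.9285717010498 7.089183807373047 [0.46951528 0.28964063 0.041     ] [-0.00192128  0.00157116] case origin-> [0.49896972 0.29533586]
M 277.0 242.0 5.385264873504639 [0.51136258 0.29721611 0.034     ] [-0.04445019  0.0010579 ] case origin-> [0.4995808  0.29493802]
S 277.31818199157715 269.31818199157715 4.047852039337158 [0.54267637 0.30357707 0.029     ] [-0.07640543  0.0013535 ] case origin-> [0.49947651 0.29522408]
140 [(212, 32), (225, 23), (229, 28), (245, 51), (248, 50), (268, 32), (305, 29), (308, 24), (309, 24), (341, 18)]
150 [(212, 28), (225, 22), (228, 23), (239, 16), (267, 21), (341, 19)]
200 [(212, 32), (225, 20), (241, 15), (242, 15), (263, 40), (286, 22), (289, 15), (292, 24), (320, 20), (325, 19), (343, 34)]
220 [(213, 33), (225, 19), (226, 19), (319, 17), (324, 17), (342, 35)]
[(115, -16), (116, -21), (117, -21), (123, 15), (124, 33), (125, 15), (146, -14), (147, -20), (149, 23), (150, 21), (158, -26), (159, -13), (165, -19), (184, -11)]
[(115, -24), (116, -30), (117, -13), (123, 12), (124, 31), (125, 15), (130, -20), (131, -18), (158, -13), (159, -11), (165, 14), (166, 14)]
116 [0.07490543 0.00202193] [0.07516814 0.00202527]
122 [0.06994527 0.00202291] [0.07006609 0.00202628]
150 [0.04615587 0.00202763] [0.04559622 0.00203114]
159 [0.0382768 0.0020292] [0.03749177 0.00203275]
[ 0.45774092 -0.37584847  0.18107634] [-1.07204989e+02  1.09560679e-01  1.79801669e+02] [-6.87721901e-01  4.01480518e-01 -6.09809686e-02  1.11226227e+00
  4.62624418e-04 -1.95823875e+00]
((271.66668701171875, 183.7508544921875), (141.2338104248047, 96.80853271484375), 1.1573330163955688) 12631.0
[[0.5462, -0.3606, 0.0095], [0.5087, -0.4533, 0.0095], [0.3775, -0.4098, 0.0095], [0.4039, -0.313, 0.0095]] [ 0.45904171 -0.38415819  0.0095    ]
0.09999889155732665 -112.0108672544618
0.1382099996196948 161.68254146699698
0.10039779790998066 74.74767009491482
0.15002077142143305 -18.494276339432595
```

```bash
cat > cov.py <<'E'
from h import *
def cover(n,z,f):
    im,c,s=snap(n,f)
    m=mask(im,(105,120,30),(130,255,255));m=cv2.morphologyEx(m,cv2.MORPH_CLOSE,np.ones((9,9)))
    k=big(m)[0];h=cv2.convexHull(k)
    for e in range(3,25):
        q=cv2.approxPolyDP(h,e,True)
        if len(q)==4:break
    # refine: fit lines per side
    q=q[:,0].astype(float);pts=k[:,0].astype(float);L=[]
    for i in range(4):
        a,b=q[i],q[(i+1)%4];d=(b-a)/np.linalg.norm(b-a);t=(pts-a)@d;o=np.abs((pts-a)@[-d[1],d[0]])
        p=pts[(o<5)&(t>.12*np.linalg.norm(b-a))&(t<.88*np.linalg.norm(b-a))]
        vx,vy,x,y=cv2.fitLine(p.astype(np.float32),cv2.DIST_HUBER,0,.01,.01).ravel();L.append(np.cross([x,y,1],[x+vx,y+vy,1]))
    C=np.array([(lambda p:p[:2]/p[2])(np.cross(L[i-1],L[i])) for i in range(4)])
    W=ray(c,C,z);print(C.round(1).tolist());print(W.round(4).tolist(),"mean",W.mean(0).round(4))
    for i in range(4): d=W[(i+1)%4]-W[i];print(np.hypot(*d[:2]).round(4),np.degrees(np.arctan2(d[1],d[0])).round(2))
    print("tool",rot(s).inv().apply(W-s["tcp_pos"]).round(4).tolist())
    return im,c,s
E
python3 - <<'E'
from cov import *
im,c,s=cover("wrist",.0095,"w8")
print(rot(s).inv().apply([.459,-.384,0]-s["tcp_pos"]))
E
```

```text
[[202.3, 133.5], [342.9, 136.8], [335.0, 232.4], [205.9, 229.4]]
[[0.5088, -0.4531, 0.0095], [0.3781, -0.4096, 0.0095], [0.4102, -0.3157, 0.0095], [0.5403, -0.3594, 0.0095]] mean [ 0.4594 -0.3844  0.0095]
0.1378 161.58
0.0993 71.12
0.1372 -18.6
0.0988 -108.56
tool [[0.0596, -0.072, 0.1717], [0.0565, 0.0658, 0.1721], [-0.0427, 0.0628, 0.1723], [-0.0392, -0.0744, 0.1719]]
[ 0.00829146 -0.00403503  0.18149874]
```

Emit:
step_arm(motion=[0, 0, 0, 0, 0, 0.0227, 60, 0.0076, -0.0058, 0.04, 0, 0, 0, 60, 0, 0, 0.055, 0, 0, 0, 60, 0, 0, 0.045, 0, 0, 0, 60, 0, 0, 0.02, 0, 0, 0, 60, 0, 0, 0.0085, 0, 0, 0, 60, 0, 0, 0, 0, 0, 0, 60, 0, 0, 0, 0, 0, 0, 0, 0, 0, 0, 0, 0, 0, 0, 0, 0, 0, 0, 0, 0, 0, 0, 0, 0, 0, 0, 0, 0, 0, 0, 0, 0, 0, 0, 0, 0, 0, 0, 0, 0, 0, 0, 0, 0, 0, 0, 0, 0, 0], force=50)

```text
t: 13.92
tcp_pos: [0.4628, -0.3865, 0.0157]
tool_rot: [0.0, -0.584, 0.811, -0.001]
ft_force: [0.5, 0.9, 6.0]
width: 0.0102
grasp_force: 52.2
```

Run:
```python
from h import *
s=r.state();print(s["tcp_pos"],s["ft_force"],s["ft_torque"],s["width"],s["joints"],rot(s).as_euler("ZYX",True))
```

```text
[ 0.46276527 -0.38646451  0.01565163] [0.49470614 0.86553417 6.04322985] [ 0.11008536  0.07284443 -0.01265786] 0.010223655719650192 [-6.95880447e-01  5.51427114e-01 -2.80345351e-01  7.36507481e-01
  1.66897829e-04 -1.94427001e+00] [-1.08472587e+02 -4.37002077e-02 -1.79862272e+02]
```

Emit:
step_arm(motion=[0, 0, -0.01, 0, 0, 0, 0, 0, 0, -0.02, 0, 0, 0, 0, 0, 0, -0.02, 0, 0, 0, 0, 0, 0, 0, 0, 0, 0, 0, 0, 0, 0, 0, 0, 0, 0])

```text
t: 14.55
tcp_pos: [0.4615, -0.3854, 0.0637]
tool_rot: [-0.0, -0.584, 0.811, 0.0]
ft_force: [0.7, 0.6, -1.2]
width: 0.0105
grasp_force: 51.4
```

Run:
```python
from h import *
s=r.state();print(s["tcp_pos"],s["ft_force"],s["ft_torque"],s["width"],s["joints"],rot(s).as_euler("ZYX",True))
```

```text
[ 0.46149498 -0.38540882  0.06373578] [ 0.68488475  0.58569846 -1.2146308 ] [-0.06455283 -0.01361017 -0.03026634] 0.01045585838055114 [-6.95808242e-01  5.01554786e-01 -2.23402942e-01  8.46778921e-01
  1.85898467e-05 -1.94428064e+00] [-1.08467810e+02  2.06491674e-02  1.79950226e+02]
```

Run:
```python
from cov import *
im,c,s=cover("wrist",.0637-.0112+.005,"w9")
```

```text
Traceback (most recent call last):
  File "cov.py", line 14, in cover
    vx,vy,x,y=cv2.fitLine(p.astype(np.float32),cv2.DIST_HUBER,0,.01,.01).ravel();L.append(np.cross([x,y,1],[x+vx,y+vy,1]))
              ~~~~~~~~~~~^^^^^^^^^^^^^^^^^^^^^^^^^^^^^^^^^^^^^^^^^^^^^^^
cv2.error: OpenCV(4.12.0) /io/opencv/modules/imgproc/src/linefit.cpp:50: error: (-215:Assertion failed) count > 0 in function 'fitLine2D_wods'
```

Run:
```python
from h import *
s=r.state();c=cam("wrist",s);im=cv2.imread("pics/w9.png")[:,:,::-1].copy()
m=mask(im,(105,120,30),(130,255,255));k=big(m)[0];print(cv2.boundingRect(k))
z=.0637-.0112+.005
x,y,w,h=cv2.boundingRect(k)
def T(p):return (rot(s).inv().apply(ray(c,p,z)-s["tcp_pos"])*1000).round(1)
for v in range(y+10,y+90,16):
    cols=np.where(m[v])[0];print(v,cols.min(),cols.max(),T([[cols.min(),v],[cols.max()+1,v]])[:,:2].tolist())
for u in range(x+20,x+w-15,25):
    rows=np.where(m[:,u])[0];print(u,rows.min(),T([u,rows.min()])[0][:2])
```

```text
(137, 163, 292, 181)
173 137 427 [[44.6, -65.1], [44.6, 73.5]]
189 139 425 [[36.9, -65.1], [36.9, 73.5]]
205 141 423 [[28.9, -65.0], [28.9, 73.5]]
221 143 421 [[20.8, -65.0], [20.7, 73.5]]
237 145 411 [[12.3, -64.9], [12.3, 69.5]]
157 163 [ 49.4 -55.2]
182 163 [ 49.4 -43.4]
207 163 [ 49.4 -31.6]
232 163 [ 49.4 -19.8]
257 163 [49.4 -8. ]
282 163 [49.4  3.9]
307 163 [49.4 15.7]
332 163 [49.4 27.5]
357 163 [49.4 39.3]
382 163 [49.4 51.2]
407 163 [49.4 63. ]
```

Emit:
step_arm(motion=[0, 0, -0.045, 0, 0, -0.1285, 0, 0, 0, -0.045, 0, 0, -0.1285, 0, 0, 0, -0.045, 0, 0, -0.1285, 0, 0, 0, 0, 0, 0, -0.1285, 0, -0.0551, -0.0019, 0, 0, 0, 0, 0, -0.0551, -0.0019, 0, 0, 0, 0, 0, -0.0551, -0.0019, 0, 0, 0, 0, 0, -0.0551, -0.0019, 0, 0, 0, 0, 0, -0.0551, -0.0019, 0, 0, 0, 0, 0, -0.0551, -0.0019, 0, 0, 0, 0, 0, -0.0551, -0.0019, 0, 0, 0, 0, 0, -0.0551, -0.0019, 0, 0, 0, 0, 0, -0.0551, -0.0019, 0, 0, 0, 0, 0, -0.0551, -0.0019, 0, 0, 0, 0, 0, -0.0551, -0.0019, 0, 0, 0, 0, 0, -0.0551, -0.0019, 0, 0, 0, 0, 0, 0, 0, 0, 0, 0, 0, 0, 0, 0, 0, 0, 0, 0, 0], force=60)

```text
t: 16.85
tcp_pos: [0.3575, 0.267, 0.1984]
tool_rot: [0.001, 0.772, -0.636, -0.0]
ft_force: [0.7, -0.0, -0.6]
width: 0.0101
grasp_force: 62.5
```

```bash
cat > st.py <<'E'
from h import *
a=np.radians(10.94);O=np.array([.4993,.2952,0]);C=R.from_euler("z",a)
def st():
    s=r.state();p=C.inv().apply(s["tcp_pos"]-O);f=C.inv().apply(s["ft_force"])
    e=rot(s).as_euler("ZYX",True)
    print("t",s["t"],"case tcp mm",(p*1000).round(1),"f",f.round(1),"tq",C.inv().apply(s["ft_torque"]).round(2),"yaw",e.round(2),"w",round(s["width"],4),round(s["grasp_force"],1));return s
if __name__=="__main__":st()
E
python3 st.py
```

```text
t 16.85 case tcp mm [-144.5   -0.8  198.4] f [ 0.7 -0.1 -0.6] tq [-0.02 -0.02 -0.03] yaw [-7.8970e+01 -9.0000e-02  1.7988e+02] w 0.0101 62.5
```

Emit:
step_arm(motion=[0, 0, 0.05, 0, 0, 0, 0, 0, 0, 0.05, 0, 0, 0, 0, 0, 0, 0.03, 0, 0, 0, 0, 0, 0, 0.002, 0, 0, 0, 0, 0, 0, 0, 0, 0, 0, 0, 0, 0, 0, 0, 0, 0, 0])

```text
t: 17.6
tcp_pos: [0.3597, 0.2682, 0.0688]
tool_rot: [-0.002, 0.771, -0.636, 0.0]
ft_force: [0.9, -0.6, -1.6]
width: 0.0101
grasp_force: 62.5
```

Run:
```python
from st import *
s=st()
# side/scene check of cover height+lateral from wrist: top edges of cover & case walls in view
im,c,s=snap("wrist","w10")
m=mask(im,(105,120,30),(130,255,255));k=big(m)[0];print(cv2.boundingRect(k))
def T(p,z):return (C.inv().apply(ray(c,p,z)-O)*1000).round(1)
for u in (170,200,340,370):
    rows=np.where(m[:,u])[0];print(u,rows.min(),rows.max(),T([u,rows.min()],.056)[0])
g=cv2.cvtColor(im,cv2.COLOR_RGB2GRAY)
for u in (60,80,100):
    e=np.diff(cv2.GaussianBlur(g,(3,3),0)[:,u].astype(int));print(u,[(i,int(e[i]),T([u,i],.056)[0][1]) for i in range(80,300) if abs(e[i])>14 and abs(e[i])>=max(abs(e[i-1]),abs(e[i+1]))])
```

```text
t 17.6 case tcp mm [-142.2   -0.    68.8] f [ 0.7 -0.8 -1.6] tq [-0.03 -0.06 -0.02] yaw [-7.9060e+01  8.0000e-02 -1.7984e+02] w 0.0101 62.5
(136, 162, 292, 182)
170 162 341 [-90.6 -48.   56. ]
200 163 300 [-105.4  -47.5   56. ]
340 163 294 [-174.7  -47.6   56. ]
370 163 286 [-189.5  -47.6   56. ]
60 [(135, -68, np.float64(-61.0)), (138, 21, np.float64(-59.5)), (162, -21, np.float64(-48.0)), (172, 23, np.float64(-43.0)), (237, -23, np.float64(-8.6)), (244, 22, np.float64(-4.7)), (284, -21, np.float64(18.8))]
80 [(135, -63, np.float64(-61.0)), (138, 21, np.float64(-59.5)), (162, -21, np.float64(-48.0)), (170, 20, np.float64(-44.0)), (217, 28, np.float64(-19.6)), (251, -37, np.float64(-0.7)), (284, -17, np.float64(18.8))]
100 [(135, -63, np.float64(-61.0)), (138, 17, np.float64(-59.6)), (146, -22, np.float64(-55.7)), (171, 20, np.float64(-43.5)), (199, -16, np.float64(-29.2)), (201, -20, np.float64(-28.2)), (206, 36, np.float64(-25.5)), (212, 40, np.float64(-22.3)), (224, -37, np.float64(-15.8)), (231, 20, np.float64(-12.0)), (255, -29, np.float64(1.6)), (284, -19, np.float64(18.8))]
```

Emit:
step_arm(motion=[0.002, 0, 0.003, 0, 0, 0, 0, 0, 0, 0.003, 0, 0, 0, 0, 0, 0, 0.001, 0, 0, 0, 0, 0, 0, 0.001, 0, 0, 0, 0, 0, 0, 0, 0, 0, 0, 0])

```text
t: 18.27
tcp_pos: [0.3586, 0.2657, 0.0592]
tool_rot: [0.0, 0.772, -0.636, -0.0]
ft_force: [0.3, -0.5, -1.1]
width: 0.0096
grasp_force: 62.5
```

```bash
python3 st.py
```

```text
t 18.275 case tcp mm [-143.7   -2.2   59.2] f [ 0.2 -0.5 -1.1] tq [-0.02 -0.    0.02] yaw [-7.9010e+01 -1.0000e-02  1.7999e+02] w 0.0096 62.5
```

Emit:
step_arm(motion=[0, 0, 0.001, 0, 0, 0, 0, 0, 0, 0.001, 0, 0, 0, 0, 0, 0, 0, 0, 0, 0, 0])

```text
t: 18.65
tcp_pos: [0.3586, 0.2657, 0.0572]
tool_rot: [0.0, 0.772, -0.636, -0.0]
ft_force: [0.4, 0.6, -1.0]
width: 0.01
grasp_force: 62.5
```

```bash
python3 st.py
```

```text
t 18.65 case tcp mm [-143.7   -2.3   57.2] f [ 0.6  0.5 -1. ] tq [ 0.   -0.    0.02] yaw [-7.9020e+01 -1.0000e-02  1.7999e+02] w 0.01 62.5
```

Emit:
step_arm(motion=[0, 0, 0.001, 0, 0, 0, 0, 0, 0, 0, 0, 0, 0, 0, 0, 0, 0, 0, 0, 0, 0])

```text
t: 19.02
tcp_pos: [0.3587, 0.2657, 0.0563]
tool_rot: [0.0, 0.772, -0.636, -0.0]
ft_force: [0.4, -0.3, -0.9]
width: 0.0101
grasp_force: 62.6
```

```bash
python3 st.py
```

```text
t 19.025 case tcp mm [-143.7   -2.3   56.3] f [ 0.3 -0.4 -0.9] tq [ 0.01 -0.02 -0.08] yaw [-79.02  -0.   180.  ] w 0.0101 62.6
```

Emit:
step_arm(motion=[0, 0, 0.001, 0, 0, 0, 0, 0, 0, 0, 0, 0, 0, 0, 0, 0, 0, 0, 0, 0, 0])

```text
t: 19.4
tcp_pos: [0.3588, 0.2658, 0.0555]
tool_rot: [-0.0, 0.772, -0.636, 0.0]
ft_force: [-1.2, -1.1, 2.5]
width: 0.0097
grasp_force: 63.0
```

```bash
python3 st.py
```

```text
t 19.4 case tcp mm [-143.5   -2.2   55.5] f [-1.4 -0.8  2.5] tq [-0.05 -0.03 -0.02] yaw [-7.9020e+01  1.0000e-02 -1.7998e+02] w 0.0097 63.0
```

Emit:
step_arm(motion=[0, 0, 0.001, 0, 0, 0, 0, 0, 0, 0, 0, 0, 0, 0, 0, 0, 0, 0, 0, 0, 0])

```text
t: 19.77
tcp_pos: [0.3589, 0.2659, 0.0548]
tool_rot: [-0.0, 0.772, -0.636, 0.0]
ft_force: [-1.5, -1.0, 5.8]
width: 0.0101
grasp_force: 63.5
```

```bash
python3 st.py
```

```text
t 19.775 case tcp mm [-143.4   -2.1   54.8] f [-1.6 -0.7  5.8] tq [-0.1   0.06  0.04] yaw [-7.9010e+01  2.0000e-02 -1.7996e+02] w 0.0101 63.5
```

Emit:
step_arm(motion=[0, 0, -0.001, 0, 0, 0, 0, 0, -0.003, 0, 0, 0, 0, 0, 0, -0.004, 0, 0, 0, 0, 0, 0, -0.004, 0, 0, 0, 0, 0, 0, -0.004, 0, 0, 0, 0, 0, 0, -0.003, 0, 0, 0, 0, 0])

```text
t: 20.52
tcp_pos: [0.3768, 0.2694, 0.0555]
tool_rot: [-0.0, 0.772, -0.636, -0.0]
ft_force: [-2.4, -0.8, 7.2]
width: 0.0102
grasp_force: 63.5
```

```bash
python3 st.py
```

```text
t 20.525 case tcp mm [-125.1   -2.1   55.5] f [-2.5 -0.3  7.2] tq [-0.02  0.25  0.01] yaw [-7.9020e+01  2.0000e-02 -1.7999e+02] w 0.0102 63.5
```

Emit:
step_arm(motion=[0, 0, -0.0015, 0, 0, 0, 0, 0, -0.003, 0, 0, 0, 0, 0, 0, -0.003, 0, 0, 0, 0, 0, 0, -0.003, 0, 0, 0, 0, 0, 0, -0.002, 0, 0, 0, 0, 0])

```text
t: 21.15
tcp_pos: [0.3874, 0.2713, 0.0567]
tool_rot: [0.0, 0.772, -0.636, -0.0]
ft_force: [-0.2, -1.0, -1.0]
width: 0.0101
grasp_force: 62.6
```

```bash
python3 st.py
```

```text
t 21.15 case tcp mm [-114.4   -2.3   56.7] f [-0.3 -0.9 -1. ] tq [ 0.03 -0.04 -0.01] yaw [-79.02  -0.   179.99] w 0.0101 62.6
```

Emit:
step_arm(motion=[0, -0.003, 0.0003, 0, 0, 0, 0, 0, -0.003, 0, 0, 0, 0, 0, 0, -0.003, 0, 0, 0, 0, 0, 0, -0.003, 0, 0, 0, 0, 0])

```text
t: 21.65
tcp_pos: [0.3991, 0.2736, 0.0565]
tool_rot: [-0.0, 0.772, -0.636, 0.0]
ft_force: [0.1, -0.7, -1.6]
width: 0.0103
grasp_force: 62.6
```

```bash
python3 st.py
```

```text
t 21.65 case tcp mm [-102.4   -2.2   56.5] f [ 0.  -0.7 -1.6] tq [ 0.05  0.02 -0.04] yaw [ -79.02    0.   -180.  ] w 0.0103 62.6
```

Emit:
step_arm(motion=[0, -0.003, 0, 0, 0, 0, 0, 0, -0.003, 0, 0, 0, 0, 0, 0, -0.003, 0, 0, 0, 0, 0, 0, -0.003, 0, 0, 0, 0, 0])

```text
t: 22.15
tcp_pos: [0.4109, 0.2759, 0.0565]
tool_rot: [0.0, 0.772, -0.636, -0.0]
ft_force: [-1.3, 0.3, -1.6]
width: 0.0098
grasp_force: 62.6
```

```bash
python3 st.py
```

```text
t 22.15 case tcp mm [-90.5  -2.2  56.5] f [-1.2  0.5 -1.6] tq [-0.02  0.01  0.02] yaw [-79.01   0.   180.  ] w 0.0098 62.6
```

Emit:
step_arm(motion=[0, -0.004, 0, 0, 0, 0, 0, 0, -0.004, 0, 0, 0, 0, 0, 0, -0.004, 0, 0, 0, 0, 0, 0, -0.004, 0, 0, 0, 0, 0, 0, -0.004, 0, 0, 0, 0, 0, 0, -0.004, 0, 0, 0, 0, 0])

```text
t: 22.9
tcp_pos: [0.4345, 0.2804, 0.0565]
tool_rot: [0.0, 0.772, -0.636, -0.0]
ft_force: [-0.4, -0.5, -1.2]
width: 0.0102
grasp_force: 62.6
```

```bash
python3 st.py
```

```text
t 22.9 case tcp mm [-66.4  -2.2  56.5] f [-0.5 -0.4 -1.2] tq [-0.07  0.   -0.01] yaw [-79.02  -0.   180.  ] w 0.0102 62.6
```

Emit:
step_arm(motion=[0, -0.004, 0, 0, 0, 0, 0, 0, -0.004, 0, 0, 0, 0, 0, 0, -0.004, 0, 0, 0, 0, 0, 0, -0.004, 0, 0, 0, 0, 0, 0, -0.004, 0, 0, 0, 0, 0])

```text
t: 23.52
tcp_pos: [0.4542, 0.2843, 0.0565]
tool_rot: [-0.0, 0.772, -0.636, 0.0]
ft_force: [0.3, -0.2, -1.3]
width: 0.01
grasp_force: 62.6
```

```bash
python3 st.py
```

```text
t 23.525 case tcp mm [-46.4  -2.2  56.5] f [ 0.2 -0.3 -1.3] tq [-0.03 -0.02  0.04] yaw [ -79.02    0.   -180.  ] w 0.01 62.6
```

Emit:
step_arm(motion=[0, -0.003, 0, 0, 0, 0, 0, 0, -0.003, 0, 0, 0, 0, 0, 0, -0.003, 0, 0, 0, 0, 0, 0, -0.002, 0, 0, 0, 0, 0])

```text
t: 24.02
tcp_pos: [0.4649, 0.2863, 0.0565]
tool_rot: [-0.0, 0.772, -0.636, 0.0]
ft_force: [0.2, 0.4, -0.9]
width: 0.0099
grasp_force: 62.6
```

```bash
python3 st.py
```

```text
t 24.025 case tcp mm [-35.5  -2.2  56.5] f [ 0.3  0.4 -0.9] tq [ 0.03 -0.01  0.03] yaw [ -79.02    0.   -180.  ] w 0.0099 62.6
```

Emit:
step_arm(motion=[0, -0.0015, 0, 0, 0, 0, 0, 0, -0.0015, 0, 0, 0, 0, 0, 0, -0.0015, 0, 0, 0, 0, 0])

```text
t: 24.4
tcp_pos: [0.4692, 0.2872, 0.0565]
tool_rot: [0.0, 0.772, -0.636, -0.0]
ft_force: [0.0, -0.1, -2.0]
width: 0.01
grasp_force: 62.6
```

```bash
python3 st.py
```

```text
t 24.4 case tcp mm [-31.1  -2.2  56.5] f [-0.  -0.1 -2. ] tq [ 0.01 -0.03 -0.03] yaw [-79.01  -0.   179.99] w 0.01 62.6
```

Emit:
step_arm(motion=[0, -0.0015, 0, 0, 0, 0, 0, 0, -0.0015, 0, 0, 0, 0, 0])

```text
t: 24.65
tcp_pos: [0.4712, 0.2875, 0.0566]
tool_rot: [0.001, 0.772, -0.636, -0.001]
ft_force: [-3.2, -1.7, 4.6]
width: 0.0102
grasp_force: 63.2
```

```bash
python3 st.py
```

```text
t 24.65 case tcp mm [-29.1  -2.2  56.6] f [-3.4 -1.1  4.6] tq [0.   0.8  0.04] yaw [-7.9010e+01  1.0000e-02  1.7989e+02] w 0.0102 63.2
```

Emit:
step_arm(motion=[0, -0.0015, 0, 0, 0, 0, 0, 0, -0.0015, 0, 0, 0, 0, 0])

```text
t: 24.9
tcp_pos: [0.4743, 0.2882, 0.0568]
tool_rot: [0.0, 0.772, -0.636, -0.0]
ft_force: [-4.9, -1.3, 6.8]
width: 0.0098
grasp_force: 63.5
```

```bash
python3 st.py
```

```text
t 24.9 case tcp mm [-25.9  -2.2  56.8] f [-5.1 -0.4  6.8] tq [0.02 1.11 0.07] yaw [-7.9000e+01  1.0000e-02  1.7993e+02] w 0.0098 63.5
```

Emit:
step_arm(motion=[0, -0.001, 0, 0, 0, 0, 0, 0, -0.001, 0, 0, 0, 0, 0])

```text
t: 25.15
tcp_pos: [0.4762, 0.2886, 0.0569]
tool_rot: [0.0, 0.772, -0.636, -0.001]
ft_force: [-4.6, -1.0, 6.6]
width: 0.01
grasp_force: 63.5
```

```bash
python3 st.py
```

```text
t 25.15 case tcp mm [-23.9  -2.1  56.9] f [-4.7 -0.1  6.6] tq [-0.03  1.16 -0.  ] yaw [-7.9000e+01  2.0000e-02  1.7992e+02] w 0.01 63.5
```

Emit:
step_arm(motion=[0, -0.001, 0, 0, 0, 0, 0, 0, -0.001, 0, 0, 0, 0, 0, 0, -0.001, 0, 0, 0, 0, 0])

```text
t: 25.52
tcp_pos: [0.4806, 0.2895, 0.0571]
tool_rot: [-0.001, 0.772, -0.636, 0.0]
ft_force: [-1.5, -0.7, 5.3]
width: 0.0102
grasp_force: 63.4
```

```bash
python3 st.py
```

```text
t 25.525 case tcp mm [-19.5  -2.   57.1] f [-1.6 -0.4  5.3] tq [-0.06  0.66 -0.01] yaw [-7.9020e+01  2.0000e-02 -1.7992e+02] w 0.0102 63.4
```

Emit:
step_arm(motion=[0, -0.0015, 0, 0, 0, 0, 0, 0, -0.0015, 0, 0, 0, 0, 0])

```text
t: 25.78
tcp_pos: [0.4834, 0.2901, 0.057]
tool_rot: [-0.001, 0.772, -0.636, 0.0]
ft_force: [-2.7, 0.1, 6.3]
width: 0.0102
grasp_force: 63.4
```

```bash
python3 st.py
```

```text
t 25.775 case tcp mm [-16.5  -2.   57. ] f [-2.6  0.6  6.3] tq [-0.04  0.65  0.01] yaw [-7.9020e+01  2.0000e-02 -1.7994e+02] w 0.0102 63.4
```

Emit:
step_arm(motion=[0, -0.0015, 0, 0, 0, 0, 0, 0, -0.0015, 0, 0, 0, 0, 0])

```text
t: 26.02
tcp_pos: [0.4866, 0.2907, 0.0571]
tool_rot: [-0.001, 0.772, -0.636, 0.0]
ft_force: [-1.7, 0.5, 5.5]
width: 0.0096
grasp_force: 63.3
```

```bash
python3 st.py
```

```text
t 26.025 case tcp mm [-13.4  -2.   57.1] f [-1.5  0.8  5.5] tq [-0.11  0.49 -0.01] yaw [-7.9020e+01  2.0000e-02 -1.7992e+02] w 0.0096 63.3
```

Riding over the ledge now, so I continue slowly for the snap and the stop.

Emit:
step_arm(motion=[0, -0.001, 0, 0, 0, 0, 0, 0, -0.001, 0, 0, 0, 0, 0])

```text
t: 26.28
tcp_pos: [0.4882, 0.2908, 0.0562]
tool_rot: [-0.0, 0.771, -0.636, 0.0]
ft_force: [-1.9, -0.3, 1.8]
width: 0.0097
grasp_force: 62.9
```

```bash
python3 st.py
```

```text
t 26.275 case tcp mm [-11.7  -2.2  56.2] f [-2.   0.1  1.8] tq [-0.03  0.16  0.  ] yaw [-7.9020e+01 -1.0000e-02 -1.7997e+02] w 0.0097 62.9
```

Emit:
step_arm(motion=[0, -0.001, 0, 0, 0, 0, 0])

```text
t: 26.4
tcp_pos: [0.4889, 0.291, 0.0562]
tool_rot: [0.0, 0.772, -0.636, 0.0]
ft_force: [-1.4, 0.2, 0.5]
width: 0.0102
grasp_force: 62.8
```

```bash
python3 st.py
```

```text
t 26.4 case tcp mm [-11.   -2.2  56.2] f [-1.4  0.5  0.5] tq [ 0.05  0.38 -0.03] yaw [-79.02  -0.   180.  ] w 0.0102 62.8
```

Emit:
step_arm(motion=[0, -0.001, 0, 0, 0, 0, 0])

```text
t: 26.52
tcp_pos: [0.4889, 0.291, 0.0563]
tool_rot: [0.001, 0.772, -0.636, -0.001]
ft_force: [-3.5, -0.6, 3.3]
width: 0.0098
grasp_force: 63.1
```

```bash
python3 st.py
```

```text
t 26.525 case tcp mm [-11.   -2.2  56.3] f [-3.5  0.   3.3] tq [ 0.03  0.68 -0.03] yaw [-79.01   0.   179.9 ] w 0.0098 63.1
```

Emit:
step_arm(motion=[0, -0.001, 0, 0, 0, 0, 0, 0, 0, 0, 0, 0, 0, 0])

```text
t: 26.78
tcp_pos: [0.4889, 0.291, 0.0562]
tool_rot: [0.001, 0.772, -0.636, -0.001]
ft_force: [-5.4, 0.2, 4.0]
width: 0.0101
grasp_force: 63.2
```

```bash
python3 st.py
```

```text
t 26.775 case tcp mm [-11.   -2.1  56.2] f [-5.3  1.2  4. ] tq [ 0.12  1.01 -0.04] yaw [-7.9000e+01  1.0000e-02  1.7981e+02] w 0.0101 63.2
```

Emit:
step_arm(motion=[0, -0.001, 0, 0, 0, 0, 0, 0, 0, 0, 0, 0, 0, 0])

```text
t: 27.02
tcp_pos: [0.489, 0.291, 0.0562]
tool_rot: [0.002, 0.772, -0.636, -0.002]
ft_force: [-6.7, -0.3, 5.8]
width: 0.0097
grasp_force: 63.4
```

```bash
python3 st.py
```

```text
t 27.025 case tcp mm [-10.9  -2.2  56.2] f [-6.6  1.   5.8] tq [ 0.15  1.41 -0.01] yaw [-7.8990e+01  1.0000e-02  1.7971e+02] w 0.0097 63.4
```

Emit:
step_arm(motion=[0, -0.001, 0, 0, 0, 0, 0, 0, -0.001, 0, 0, 0, 0, 0, 0, 0, 0, 0, 0, 0, 0])

```text
t: 27.4
tcp_pos: [0.489, 0.291, 0.0562]
tool_rot: [0.003, 0.772, -0.636, -0.003]
ft_force: [-11.2, -1.1, 9.6]
width: 0.0098
grasp_force: 63.8
```

```bash
python3 st.py
```

```text
t 27.4 case tcp mm [-10.9  -2.2  56.2] f [-11.2   1.1   9.6] tq [0.27 2.16 0.02] yaw [-7.8970e+01  2.0000e-02  1.7951e+02] w 0.0098 63.8
```

Emit:
step_arm(motion=[0, 0.003, 0, 0, 0, 0, 0, 0, 0.002, 0, 0, 0, 0, 0, 0, 0.002, 0, 0, 0, 0, 0, 0, 0.001, 0, 0, 0, 0, 0, 0, 0, 0, 0, 0, 0, 0])

```text
t: 28.02
tcp_pos: [0.4872, 0.2907, 0.0568]
tool_rot: [-0.001, 0.771, -0.636, 0.001]
ft_force: [2.0, -0.6, -1.4]
width: 0.0102
grasp_force: 62.5
```

```bash
python3 st.py
```

```text
t 28.025 case tcp mm [-12.8  -2.1  56.8] f [ 1.8 -1.  -1.4] tq [-0.08 -0.55 -0.02] yaw [ -79.03    0.   -179.86] w 0.0102 62.5
```

Emit:
step_arm(motion=[0, -0.0015, 0, 0, 0, 0, 0, 0, -0.001, 0, 0, 0, 0, 0, 0, 0, 0, 0, 0, 0, 0])

```text
t: 28.4
tcp_pos: [0.488, 0.2907, 0.0563]
tool_rot: [0.0, 0.772, -0.636, -0.0]
ft_force: [0.9, -0.8, -1.3]
width: 0.01
grasp_force: 62.5
```

```bash
python3 st.py
```

```text
t 28.4 case tcp mm [-11.9  -2.2  56.3] f [ 0.7 -1.  -1.3] tq [ 0.05 -0.04  0.03] yaw [-7.9020e+01 -1.0000e-02  1.7996e+02] w 0.01 62.5
```

Emit:
step_arm(motion=[0, 0, 0, 0, 0, 0, 25, 0, 0, 0, 0, 0, 0, 45, 0, 0, 0, 0, 0, 0, 50, 0, 0, 0, 0, 0, 0, 50, 0, 0, -0.01, 0, 0, 0, 50, 0, 0, -0.03, 0, 0, 0, 50, 0, 0, -0.05, 0, 0, 0, 50, 0, 0, -0.05, 0, 0, 0, 50, 0, 0, 0, 0, 0, 0, 50, 0, 0, 0, 0, 0, 0, 50])

```text
t: 29.65
tcp_pos: [0.4882, 0.2908, 0.1968]
tool_rot: [-0.0, 0.772, -0.636, 0.0]
ft_force: [-0.3, -1.6, -0.6]
width: 0.0428
grasp_force: 0.0
```

Run:
```python
from st import *
st()
im,c,s=snap("wrist","w11")
m=mask(im,(105,120,30),(130,255,255));k=big(m)[0]
def T(p,z):return (C.inv().apply(ray(c,p,z)-O)*1000).round(1)
x,y,w,h=cv2.boundingRect(k);print(x,y,w,h,cv2.contourArea(k))
for v in range(y+8,y+h,20):
    q=np.where(m[v])[0];print(v,q.min(),q.max(),T([[q.min(),v],[q.max()+1,v]],.0505)[:,:2].tolist())
c=cam("side");im=r.grab_frame("side")
k=[q for q in big(mask(im,(108,150,60),(125,255,255)))[:3]]
for q in k: print(cv2.boundingRect(q),cv2.contourArea(q))
```

```text
t 29.65 case tcp mm [-11.7  -2.2 196.8] f [-0.6 -1.5 -0.6] tq [-0.05 -0.01 -0.03] yaw [-7.9020e+01  1.0000e-02 -1.7997e+02] w 0.0428 0.0
204 146 154 103 13695.5
154 204 356 [[54.1, -42.9], [-85.8, -43.1]]
174 205 355 [[54.3, -24.6], [-86.1, -24.7]]
194 207 350 [[53.5, -5.6], [-82.6, -5.7]]
214 208 308 [[53.7, 14.0], [-43.4, 13.9]]
234 209 351 [[53.9, 34.3], [-86.0, 34.2]]
(234, 161, 43, 20) 457.0
(321, 126, 6, 5) 3.0
```

```bash
python3 -c "
from workcell import r
print(r.sign_off())"
```

```text
the job is handed in; nothing more can be done
None
```

The large weight stands upright in its pocket and the cover is shut: I felt the tab snap over the catch bar, it held when I drew back gently, and I let go and handed the job in at about 30 s.

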